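Prove the trip unit, then index the sample carriage one hole and hold its pin home

ROBOT

A 6-joint arm with a two-finger parallel gripper is mounted at the origin on the work surface. World frame = base frame: x ahead of the robot, y to its left, z up, the work surface at z = 0. Lengths are in m, angles in rad, forces in N, time in s.
With the tool pointing down it reaches from about 0.25 to 0.8 m from the base axis. Payload 3.9 kg.
Tool frame: the origin (TCP) lies at the very end of the fingers, on their centre line; the grasp point (between the pads) lies 19 mm behind it (hold_point_z is the distance from the TCP to the grasp point, in m); z points along the fingers, y is the line along which they close (so a half turn about z gives the same grasp; the last joint's range is limited). The gripper opens to 85 mm and grips with 20 to 120 N. Pads are 22 mm wide; open, the fingers measure 114 mm over their backs; the gripper's body (76 mm by 85 mm) begins 54 mm behind the grasp point. The pads swing forward as they close: fully open they stand 13 mm farther back than shut.
Start: joints at [1.268, 0.26, -0.138, 1.173, 0, 1.571], TCP at [0.157, 0.501, 0.231] pointing down, gripper open.
Joint ranges: [-2.78, 2.78], [-0.83, 1.72], [-1.28, 1.37], [-1.9, 2.12], [-1.57, 1.48], [-3.14, 3.14]. Speed limits (rad/s): [2.57, 2.57, 3.14, 3.14, 3.14, 3.14].

INTERFACE

Orientations are given as a rotation vector (axis times angle).
In Python, from workcell import sense, camera, calibration, close_job, hold_point_z gives the robot as it stands.
- The arm moves only by the tool step_arm, never from a script. Its argument "deltas" is a list of rows, each a list of 6 numbers: the shift along the tool's x, y, z in mm, then the turn, a rotation vector about the tool's x, y, z in rad. A call has exactly 10 rows; each row is the pose to reach, as a shift and turn from the pose commanded when the call began, along the tool's axes at that moment; what a row does not reach only later rows make up. A row lasts 1/10 s, in which the tool goes at most 50 mm and 8.59 degrees, less where a joint would pass 70% of its speed; a pose out of reach is approached as far as the arm can. A call with a gripper value outside its range is refused whole. "fingers" is the closure, from 0 (fully open) to 1 (shut), set as the call begins (left out, the last holds). The fingers move at their own pace and stop on an object; "force" is the grip in N (left out, the last holds). Time passes only in rows, so rows that repeat a pose let the fingers close, or fill a call up. It gives the time, the measured TCP pose, the force, the opening and the grip force at its end, in the units of the state.
- sense(): the state, without advancing time (a new reading comes with each control period).
- camera(name): name is "side" or "top"; returns the picture (400x640x3 uint8, blue, green, red); there is no depth.
- calibration(name): a dict with "intrinsics" (3x3 intrinsics, pixels), "rvec" (rotation vector, rad) and "tvec" (3), from world to camera coordinates, as OpenCV has them. Camera axes: x right, y down, z forward; pixel columns grow to the right and rows downward; lengths in m; the calibration is good to about 2 mm. A picture is of the moment at which its call begins. calibration takes no time and is no camera call.
- close_job(): hands the job in; it is judged then, once.
The state is a dict: "clock": time; "joint_positions": joint angles; "qvel": joint speeds; "tau": joint torques, N m; "ee_pos": TCP position; "eef_rot": TCP orientation; "force": force on the tool from outside, world axes, zero at the start; "moment": the same for the moment, N m; "grip_width": opening from 0.0 (shut) to 1.0 (fully open); "grip_force": force on a finger pad.
Only numpy, scipy, OpenCV 4.12 (cv2) and the standard library are available. Lean on these libraries where they do the work, as an engineer would, in place of code of your own. Each camera call takes 0.05 s, during which the arm holds its last target. There are 200 camera calls.

TASK

Before the sample carriage may be moved, prove its trip unit: press the yellow test button so that the red lever drops by itself, then lift the lever back up so that it stays up. Then pull up the carriage's blue locking knob, slide the carriage to the next hole, the one beside the green tag, and push the pin fully home there. Finish while still holding the knob down, because its spring lifts the pin partly out again if you let go; leave the other things on the bench where they are.

Things in the scene. Friction and masses are not known exactly. Their poses are not given: they have to be found in the camera images.
- trip_unit: White trip box fixed on the bench, 130 mm (its x) by 140 mm (its y), 70 mm high. Origin: centre of its underside; z up; its front is its -x side (yaw within 0.4 rad of facing the robot). On its top, +y half, stands a grey block (x -55 to 45 mm, y 15 to 65 mm, top at 98 mm) with the yellow test button; on the -y half stands the red-balled trip lever between two dark cheeks.
- button_top (a point): Centre of the top face of the yellow test button, 26 mm across, 11.5 mm proud of the grey block (109.5 mm above the bench) when not pressed.
- test_button (a joint): Travel of the test button, m: 0 = out, 0.007 = fully pressed straight down; a spring (1.5 N at first, 5 N fully down) returns it. Past about 0.0045 it tips the trip lever over.
- trip_lever (a joint): Angle of the trip lever, rad. 0 = up (set): it leans 0.18 rad backwards, toward the box's +x, held by its own weight. It grows as the lever falls forward, toward the box's -x; 1.53 = dropped, pointing forward, 0.22 rad above level. Upright at 0.18. It has no spring, weighs 60 g, and falls to whichever side of upright it is on.
- lever_grip (a point): Centre of the red ball (22 mm across) on the lever's end, 60 mm from the hinge; the steel stem is 8 mm thick. Lever up: 144 mm above the bench; dropped: 98 mm above the bench, about 79 mm in front (box -x) of the box's origin and 14 mm beyond its front face.
- lever_hinge (a point): Centre of the lever's hinge, whose axis lies along the box's y; 85 mm above the bench; box frame x -20, y -25 mm.
- rail: Aluminium slide rail fixed on the bench, 33 to 50 mm wide (its x), 284 mm long with its grey end stops (its y, yaw within 0.5 rad), top face 30 mm above the bench. Origin: centre of the underside. Five square locking holes, 11 mm wide, in a line along its y at -80, -40, 0, 40 and 80 mm: 40 mm apart.
- carriage (a joint): Position of the sample carriage along the rail's +y, m, from -0.09 to 0.09; 0 = over the middle hole, where it starts, locked with about 1.5 mm of play. Aluminium block 62 mm (x) by 60 mm (y), top 50 mm above the bench, with a small shelf of sample pans on its +x side. Unlocked it slides with about 2 N of friction.
- pin_axis (a point): Point on the locking pin's axis at the height of the rail's top face; moves with the carriage (not with the pin). The pin and knob stand on this vertical axis.
- plunger (a joint): Height of the locking plunger, m: 0 = pin home, 12 mm deep in the hole; above 0.012 it is clear of the hole; 0.02 = highest. Its spring (0.8 N per mm) balances it at about 0.005 (locked, not home): pulling to 0.018 takes 10 N, pressing home and staying there 4 N. Over solid rail the pin rides at 0.012. Pin 8 mm thick, round tip, finds a hole from 4 mm off.
- knob (a point): Centre of the plunger's blue round knob, 26 mm in diameter, 24 mm high, with a white dot on top. It stands 72 mm above the bench when the pin is home, about 77 mm at the start; moves with pin and carriage. Pulled sideways, the lifted knob carries the carriage along.
- green_tag: Small green tab on a steel foot, 16 x 14 mm, 28 mm high, fixed beside the rail on its -x side (50 mm from the rail's middle line), abreast of the hole next to the carriage that is to be used: at +40 or -40 mm along the rail's y. Origin: centre of its underside; axes parallel to the rail's.
- white_tag: The same tab in white, abreast of the neighbouring hole on the other side, not to be used.
- water_bottle: Bystander, loose: clear drinking-water bottle with blue label and cap, 64 mm across, 200 mm tall. Origin: centre of its underside.
- beaker: Bystander, loose: clear glass beaker, 68 mm across, 90 mm tall. Origin: centre of its underside.
- mug: Bystander, loose: white mug with a handle, 80 mm across, 90 mm tall. Origin: centre of its underside.
- reagent_jar: Bystander, loose: amber jar with black lid, 60 mm across, 80 mm tall. Origin: centre of its underside.
- pan_box: Bystander, loose: flat clear box 70 x 50 x 18 mm with brass pans inside. Origin: centre of its underside.
- pliers: Bystander, loose: pliers with yellow handles lying flat, about 190 mm long; the origin lies at the pivot.
- screwdriver: Bystander, loose: screwdriver with red handle, lying flat.
Mind the look-alikes: they are no part of the job. What is shaped like the trip_unit but orange or purple is not meant.

How it is judged:
On the way, in this order (a step that is already met when the one before it is completed fails the run):
1. the test button is pressed with the carriage still in its first hole (value of joint test_button above 0.0042 m and value of joint carriage between -0.006 and 0.006 m).
2. the lever has dropped by itself, not held by the fingers (value of joint trip_lever above 1.3 rad and contact force between the fingers and trip_lever below 0.3 N), for 0.1 s.
3. the lever is back up (value of joint trip_lever below 0.1 rad), for 0.2 s.
4. the plunger is pulled clear of the first hole (value of joint plunger above 0.0115 m and value of joint carriage between -0.012 and 0.012 m).
At the end, for the whole second after the job is handed in: The lever is up (within 0.1 rad); the carriage's pin is within 5 mm of the green tag's hole along the rail and within 2 mm of fully home; the carriage is at rest; and the fingers are still on the knob with more than 1.5 N, holding it down (value of joint trip_lever below 0.1 rad and y of pin_axis in the frame of green_tag between -0.005 and 0.005 m and value of joint plunger below 0.002 m and contact force between the fingers and plunger above 1.5 N and velocity of joint carriage between -0.01 and 0.01 m/s); the arm keeps its last pose, push and grip.
It fails at once if one of the other things on the bench is pushed more than 30 mm (distance of any of water_bottle, beaker, mug, reagent_jar, pan_box, pliers, screwdriver from where it was at the start of the episode above 0.03 m).
It also fails if it takes over 58 s, if anything falls off the work surface, if the arm or the gripper's body presses on something with over 40 N, if the wrist force passes 120 N, or if a joint passes its speed limit or range.

## Working session

There is one attempt and no reset: what is moved stays moved. The work goes in short steps, Python scripts to look and compute and a tool call to move; the robot and the scene stay as the last step left them, time stands still between calls to the robot, and variables do not carry over. Pictures are saved under pics/ and viewed, at most 10 in all, crops included, and the job is handed in when it is done.

Besides the shell and the picture viewer there is one more tool, called after "Emit:" by a JSON object that holds its "fn" and its "kwargs". step_arm: Moves the arm, as the interface text tells. Its arguments: {"type":"object","properties":{"deltas":{"type":"array","items":{"type":"array","items":{"type":"number"}}},"fingers":{"type":"number"},"force":{"type":"number"}},"required":["deltas"]}

```bash
mkdir -p pics; cat > h.py <<'E'
import numpy as np, cv2
from scipy.spatial.transform import Rotation as R
from workcell import sense, camera, calibration, close_job, hold_point_z
def ray(name,u,v):
    c=calibration(name);K=np.array(c["intrinsics"],float);Rm=cv2.Rodrigues(np.array(c["rvec"],float))[0];t=np.array(c["tvec"],float).ravel()
    d=Rm.T@np.linalg.solve(K,[u,v,1.]);return -Rm.T@t,d
def plane(name,u,v,z):
    o,d=ray(name,u,v);return o+d*(z-o[2])/d[2]
def proj(name,p):
    c=calibration(name);return cv2.projectPoints(np.array([p],float),np.array(c["rvec"],float),np.array(c["tvec"],float),np.array(c["intrinsics"],float),None)[0].ravel()
def tri(a,b):
    (o1,d1),(o2,d2)=ray(*a),ray(*b)
    s=np.linalg.lstsq(np.c_[d1,-d2],o2-o1,rcond=None)[0];p,q=o1+s[0]*d1,o2+s[1]*d2
    return (p+q)/2,np.linalg.norm(p-q)
def delta(pos,rotvec=None):
    s=sense();T=R.from_rotvec(s["eef_rot"]);return T.inv().apply(np.array(pos)-s["ee_pos"])*1000
E
python3 - <<'E'
from h import *
for n in("side","top"):
    cv2.imwrite(f"pics/{n}0.png",camera(n))
    print(n,ray(n,320,200))
s=sense();print(s, hold_point_z)
print(R.from_rotvec(s["eef_rot"]).as_matrix().round(3))
E
```

```text
side (array([-0.00401526, -0.8482032 ,  0.72884501]), array([ 0.45140345,  0.72212584, -0.5242551 ]))
top (array([0.29827604, 0.00840622, 1.37629027]), array([ 0.18871879, -0.00191209, -0.98205062]))
{'clock': 0.1, 'joint_positions': array([ 1.26802060e+00,  2.60633522e-01, -1.39285639e-01,  1.17267079e+00,
       -2.02891167e-05,  1.57080552e+00]), 'qvel': array([ 1.17485311e-03, -2.73079526e-04,  2.83315030e-03,  5.44136441e-05,
       -7.33919988e-04, -1.57728892e-03]), 'tau': array([ 2.01268908e-04, -4.06509304e+01,  2.54527330e+01,  1.00490759e-02,
        5.37862491e-06,  3.98806833e-06]), 'ee_pos': array([0.15636003, 0.50052217, 0.23052291]), 'eef_rot': array([-4.73760714e-01, -3.10541043e+00,  2.78977325e-03]), 'force': array([-0.0794286 ,  0.41214172,  1.03436916]), 'moment': array([-0.01647278,  0.00908135, -0.00506866]), 'grip_force': 0.0, 'grip_width': 0.9986225781843964} 0.0187
[[-0.955  0.298 -0.001]
 [ 0.298  0.955 -0.002]
 [-0.    -0.002 -1.   ]]
```

View pics/side0.png

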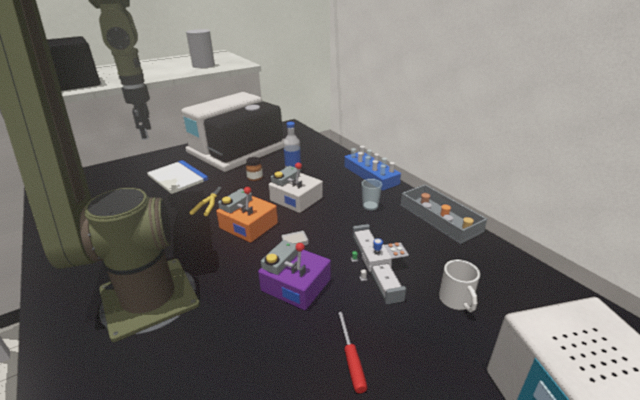

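View pics/top0.png

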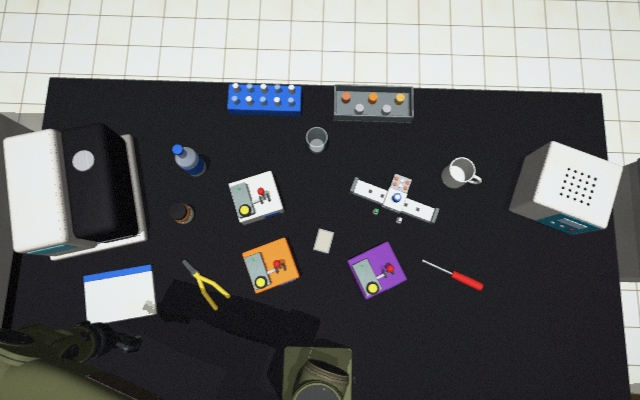

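Side view: the trip units are white (296,187), orange (248,214) and purple (295,275). The rail knob is at (378,246), the green tag at (354,256) and the white tag at (363,275).
In the top view, the look-alikes are white (256,197), orange (271,265) and purple (377,270). By the description I choose the white one. The knob is at (397,198), the green tag at (376,211) and the white tag at (399,220). Next I check this in a close crop.

```bash
python3 - <<'E'
from h import *
t=cv2.imread("pics/top0.png");s=cv2.imread("pics/side0.png")
a=cv2.resize(t[165:230,220:290],None,fx=5.5,fy=5.5,interpolation=cv2.INTER_CUBIC)
b=cv2.resize(t[165:230,345:445],None,fx=4,fy=4,interpolation=cv2.INTER_CUBIC)
c=cv2.resize(s[155:215,262:330],None,fx=4,fy=4,interpolation=cv2.INTER_CUBIC)
d=cv2.resize(s[220:305,340:415],None,fx=4,fy=4,interpolation=cv2.INTER_CUBIC)
W=np.zeros((600,800,3),np.uint8)
for im,x,y in((a,0,0),(b,390,0),(c,0,360),(d,390,260)):
    h,w=im.shape[:2];h=min(h,600-y);w=min(w,800-x);W[y:y+h,x:x+w]=im[:h,:w]
cv2.imwrite("pics/crop.png",W)
def blobs(im,lo,hi,box,mn=4):
    h=cv2.cvtColor(im,cv2.COLOR_BGR2HSV);m=cv2.inRange(h,lo,hi);M=np.zeros_like(m);x0,y0,x1,y1=box;M[y0:y1,x0:x1]=m[y0:y1,x0:x1]
    n,_,st,ce=cv2.connectedComponentsWithStats(M);return [(ce[i].round(1).tolist(),st[i].tolist()) for i in range(1,n) if st[i,4]>=mn]
for n,im,bu,br in(("top",t,(220,165,290,230),(345,165,445,230)),("side",s,(262,155,330,215),(340,220,415,305))):
    print(n,"yel",blobs(im,(20,120,90),(35,255,255),bu));print("red",blobs(im,(0,150,80),(6,255,255),bu),blobs(im,(174,150,80),(180,255,255),bu))
    print("blue",blobs(im,(100,120,50),(130,255,255),br));print("green",blobs(im,(45,80,40),(90,255,255),br))
    h=cv2.cvtColor(im,cv2.COLOR_BGR2HSV)
E
```

```text
top yel [([244.1, 209.8], [240, 206, 9, 9, 69])]
red [([260.5, 191.0], [258, 188, 6, 7, 34])] []
blue [([395.8, 198.0], [393, 193, 8, 9, 30])]
green [([376.3, 210.2], [375, 208, 4, 5, 15])]
side yel [([277.9, 173.9], [275, 171, 7, 6, 34])]
red [([298.1, 165.4], [296, 164, 5, 4, 17])] [([297.5, 163.2], [296, 163, 4, 2, 4])]
blue [([377.6, 245.5], [374, 240, 9, 10, 50])]
green [([354.3, 254.3], [352, 251, 6, 8, 38])]
```

View pics/crop.png

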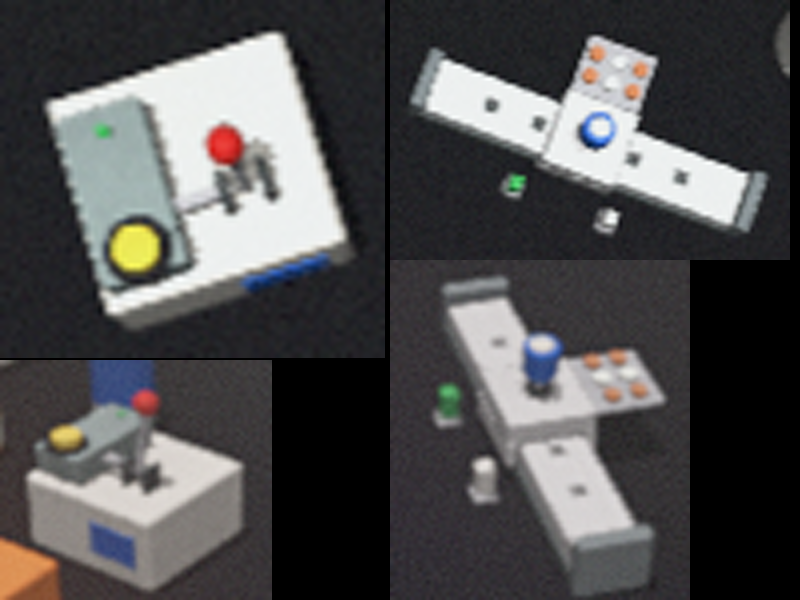

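```bash
python3 - <<'E'
from h import *
np.set_printoptions(precision=4,suppress=True)
A=lambda x,y,z:plane("top",220+x/5.5-.4,165+y/5.5-.4,z)
B=lambda x,y,z:plane("top",345+(x-390)/4-.4,165+y/4-.4,z)
p=A(47,100,.07);q=A(280,32,.07);r=A(350,242,.07);l=A(108,303,.07)
print("corners",p,q,r,l,np.linalg.norm(p-q),np.linalg.norm(q-r))
ang=lambda v:np.arctan2(v[1],v[0])
print("yaw",ang(p-q)-np.pi/2,ang(q-r), "ctr",(p+r)/2)
print("button plane",plane("top",244.1,209.8,.1095),"tri",tri(("top",244.1,209.8),("side",277.9,173.9)))
print("ball plane",plane("top",260.5,191,.144),tri(("top",260.5,191),("side",298,165)))
H=[B(*h,.03) for h in((491,105),(538,123),(632,158),(681,177))];print(np.array(H))
v=H[0]-H[3];print("railyaw",ang(v)-np.pi/2,np.linalg.norm(v),"mid",np.mean(H,0))
print("knob top",B(599,127,.089),tri(("top",395.8,198),("side",377.6,245.5)))
print("green",B(515,184,.028),tri(("top",376.3,210.2),("side",354.3,254.3)))
E
```

```text
corners [0.5954 0.2936 0.07  ] [0.6391 0.1637 0.07  ] [0.5189 0.1184 0.07  ] [0.4804 0.2518 0.07  ] 0.1371010174637068 0.12839725354522108
yaw 0.3244363533280663 0.35999100802403616 ctr [0.5571 0.206  0.07  ]
button plane [0.5051 0.2318 0.1095] tri (array([0.5043, 0.2326, 0.1075]), np.float64(0.0024253076776561584))
ball plane [0.5567 0.1811 0.144 ] (array([0.5554, 0.1807, 0.1483]), np.float64(0.0008287603245728612))
[[ 0.5916 -0.1532  0.03  ]
 [ 0.578  -0.1909  0.03  ]
 [ 0.5518 -0.266   0.03  ]
 [ 0.5376 -0.3049  0.03  ]]
railyaw -0.34236328662074444 0.1610391756158702 mid [ 0.5648 -0.2287  0.03  ]
knob top [ 0.564  -0.2289  0.089 ] (array([ 0.5625, -0.2288,  0.0735]), np.float64(0.0011646720140931872))
green [ 0.5283 -0.173   0.028 ] (array([ 0.5295, -0.1746,  0.0214]), np.float64(0.0028681119668743493))
```

Crop: the white unit has its yellow button at (135,250) and the red ball up at (225,145). The carriage is over the middle hole, and the green tag, at (515,184), is abreast of the +40 mm hole. The choice is confirmed, so I go above the button with the fingers shut.

Emit:
{"fn": "step_arm", "kwargs": {"deltas": [[-30,-11,0,0,0,-0.06],[-72,-27,0,0,0,-0.13],[-115,-43,0,0,0,-0.19],[-158,-59,0,0,0,-0.26],[-202,-75,0,0,0,-0.32],[-246,-91,0,0,0,-0.39],[-290,-107,0,0,0,-0.45],[-334,-124,0,0,0,-0.52],[-378,-140,0,0,0,-0.58],[-412,-153,0,0,0,-0.643]], "fingers": 1, "force": 60}}

```text
clock: 1.1
ee_pos: [0.5059, 0.2302, 0.2308]
eef_rot: [0.533, -3.096, 0.001]
force: [0.4, 0.6, 0.0]
grip_width: 0.0
grip_force: 0.0
```

```bash
python3 - <<'E'
from h import *
s=sense();print(s["ee_pos"],delta([.505,.232,.125]),R.from_rotvec(s["eef_rot"]).as_matrix().round(3),s["grip_width"])
E
```

```text
[0.50587459 0.23015912 0.23081213] [  0.16485236   2.07112477 105.81136275] [[-0.942 -0.335 -0.   ]
 [-0.335  0.942 -0.001]
 [ 0.    -0.    -1.   ]] 0.000150993122008304
```

Emit:
{"fn": "step_arm", "kwargs": {"deltas": [[0,2,25,0,0,0],[0,2,60,0,0,0],[0,2,90,0,0,0],[0,2,108,0,0,0],[0,2,118,0,0,0],[0,2,122,0,0,0],[0,2,125,0,0,0],[0,2,127,0,0,0],[0,2,128,0,0,0],[0,2,128,0,0,0]]}}

```text
clock: 2.1
ee_pos: [0.5038, 0.2343, 0.1041]
eef_rot: [-0.532, 3.095, 0.0]
force: [-2.0, -1.5, 4.5]
grip_width: -0.003
grip_force: 2.0
```

Emit:
{"fn": "step_arm", "kwargs": {"deltas": [[0,0,0.5,0,0,0],[0,0,0.5,0,0,0],[0,0,-10,0,0,0],[0,0,-30,0,0,0],[0,0,-60,0,0,0],[0,0,-90,0,0,0],[20,0,-100,0,0,0],[40,-20,-100,0,0,0],[60,-40,-100,0,0,0],[80,-60,-100,0,0,0]], "fingers": 0.45}}

```text
clock: 3.1
ee_pos: [0.4476, 0.1499, 0.2037]
eef_rot: [-0.533, 3.096, -0.001]
force: [0.6, -0.6, -0.1]
grip_width: 0.546
grip_force: 0.0
```

```bash
python3 - <<'E'
from h import *
np.set_printoptions(precision=4,suppress=True)
t=camera("top");s=camera("side");S=sense();print(S["ee_pos"],S["grip_width"])
def red(im,box):
    h=cv2.cvtColor(im,cv2.COLOR_BGR2HSV);m=cv2.inRange(h,(0,150,70),(7,255,255))|cv2.inRange(h,(173,150,70),(180,255,255))
    x0,y0,x1,y1=box;n,_,st,ce=cv2.connectedComponentsWithStats(m[y0:y1,x0:x1]);return [(ce[i]+[x0,y0],st[i,4]) for i in range(1,n) if st[i,4]>3]
print(red(t,(220,165,290,230)),red(s,(255,155,330,215)))
b=np.array([.4908,.1561,.098]);print(proj("top",b),proj("side",b))
W=np.hstack([cv2.resize(t[150:250,210:310],(400,400)),cv2.resize(s[130:230,250:350],(400,400))]);cv2.imwrite("pics/c2.png",W)
E
```

```text
[0.4459 0.1481 0.2035] 0.5478887059923669
[] [(array([284.8667, 185.4667]), np.int32(15))]
[269.5999 215.8681] [285.4964 186.4476]
```

View pics/c2.png

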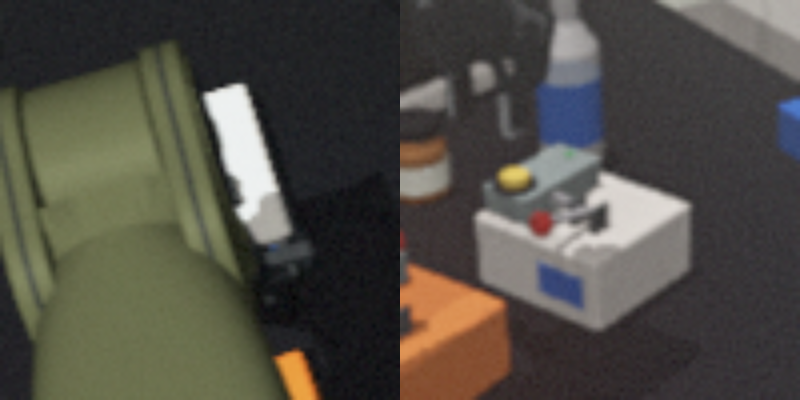

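Right half: the red ball is down at (541,222), in front of the box, within 1 px of the predicted dropped position. The lever dropped by itself. Now I straddle the ball.

Emit:
{"fn": "step_arm", "kwargs": {"deltas": [[-15,-3,0,0,0,0],[-30,-6,0,0,0,0],[-45,-7.5,0,0,0,0],[-45,-7.5,15,0,0,0],[-45,-7.5,45,0,0,0],[-45,-7.5,75,0,0,0],[-45,-7.5,100,0,0,0],[-45,-7.5,115,0,0,0],[-45,-7.5,119,0,0,0],[-45,-7.5,119,0,0,0]]}}

```text
clock: 4.2
ee_pos: [0.4931, 0.159, 0.084]
eef_rot: [0.532, -3.095, 0.0]
force: [0.0, 0.7, 0.7]
grip_width: 0.547
grip_force: 0.0
```

Emit:
{"fn": "step_arm", "kwargs": {"deltas": [[0,0,0,0,0,0],[0,0,0,0,0,0],[0,0,0,0,0,0],[0,0,0,0,0,0],[0,0,0,0,0,0],[0,0,0,0,0,0],[0,0,0,0,0,0],[0,0,0,0,0,0],[0,0,0,0,0,0],[0,0,0,0,0,0]], "fingers": 1, "force": 20}}

```text
clock: 5.2
ee_pos: [0.494, 0.1594, 0.0854]
eef_rot: [-0.532, 3.094, 0.002]
force: [-0.1, 1.9, 6.1]
grip_width: 0.236
grip_force: 19.7
```

```bash
python3 - <<'E'
from h import *
print(delta([.4908,.1561,.084]))
a0=.22
for th in np.linspace(1.53,-.02,16):
    e=np.pi/2+.18-th  # elevation measured from forward(-x)
    x=-.06*np.cos(e); z=.06*np.sin(e)
    x0=-.06*np.cos(.22);z0=.06*np.sin(.22);print(round(th,2),"tool x %.1f z %.1f"%(-(x-x0)*1e3,-(z-z0)*1e3))
E
```

```text
[ 4.17582044 -2.05041991  1.41605869]
1.53 tool x -0.0 z -0.0
1.43 tool x -1.7 z -6.0
1.32 tool x -4.0 z -11.8
1.22 tool x -6.8 z -17.3
1.12 tool x -10.2 z -22.5
1.01 tool x -14.1 z -27.3
0.91 tool x -18.5 z -31.6
0.81 tool x -23.4 z -35.5
0.7 tool x -28.6 z -38.9
0.6 tool x -34.1 z -41.7
0.5 tool x -39.9 z -43.9
0.39 tool x -45.9 z -45.5
0.29 tool x -52.0 z -46.5
0.19 tool x -58.2 z -46.9
0.08 tool x -64.3 z -46.6
-0.02 tool x -70.5 z -45.7
```

Emit:
{"fn": "step_arm", "kwargs": {"deltas": [[-1,0,-3,0,0,0],[-2,0,-6,0,0,0],[-4,0,-12,0,0,0],[-7,0,-17,0,0,0],[-10,0,-22.5,0,0,0],[-14,0,-27,0,0,0],[-18.5,0,-31.5,0,0,0],[-23,0,-35.5,0,0,0],[-28.5,0,-39,0,0,0],[-34,0,-41.5,0,0,0]]}}

```text
clock: 6.2
ee_pos: [0.5252, 0.1704, 0.1262]
eef_rot: [0.532, -3.096, -0.001]
force: [-2.8, 3.7, 0.1]
grip_width: 0.235
grip_force: 19.9
```

Emit:
{"fn": "step_arm", "kwargs": {"deltas": [[-6,0,-2.5,0,0,0],[-12,0,-4,0,0,0],[-18,0,-5,0,0,0],[-24,0,-5.5,0,0,0],[-29,0,-5,0,0,0],[-32,0,-4.5,0,0,0],[-34,0,-4.5,0,0,0],[-34,0,-4.5,0,0,0],[-34,0,-4.5,0,0,0],[-34,0,-4.5,0,0,0]]}}

```text
clock: 7.2
ee_pos: [0.558, 0.1821, 0.1305]
eef_rot: [-0.532, 3.095, 0.001]
force: [-2.6, 4.6, 0.6]
grip_width: 0.232
grip_force: 19.5
```

```bash
python3 - <<'E'
from h import *
np.set_printoptions(precision=4,suppress=True)
s=camera("side");S=sense();print(S["ee_pos"],S["grip_width"],S["force"],S["grip_force"])
cv2.imwrite("pics/c3.png",cv2.resize(s[130:230,250:350],(500,500)))
E
```

```text
[0.558  0.1821 0.1305] 0.22809432042008693 [-2.7399  4.8658  2.201 ] 19.464893639087677
```

View pics/c3.png

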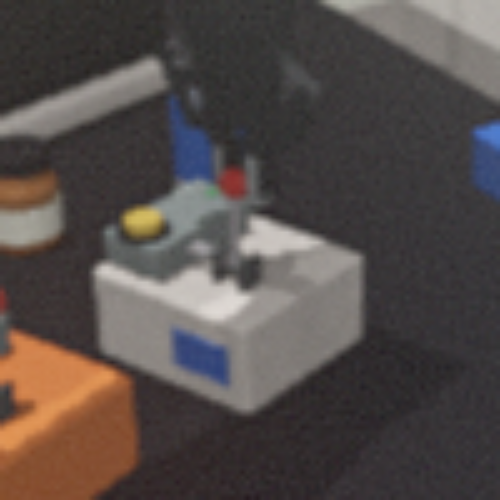

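The ball is up at crop (233,183), between the fingers. I open, rise and re-check that it stays up.

Emit:
{"fn": "step_arm", "kwargs": {"deltas": [[-1,0,0,0,0,0],[-1,0,0,0,0,0],[-1,0,0,0,0,0],[-1,0,0,0,0,0],[-1,0,-5,0,0,0],[-1,0,-20,0,0,0],[-1,0,-45,0,0,0],[-1,0,-75,0,0,0],[-1,0,-100,0,0,0],[-1,0,-110,0,0,0]], "fingers": 0.45}}

```text
clock: 8.25
ee_pos: [0.5595, 0.1821, 0.2435]
eef_rot: [-0.531, 3.091, 0.001]
force: [0.2, -0.1, 0.7]
grip_width: 0.55
grip_force: 0.0
```

```bash
python3 - <<'E'
from h import *
np.set_printoptions(precision=4,suppress=True)
s=camera("side");S=sense();print(S["ee_pos"],S["grip_width"],S["force"])
h=cv2.cvtColor(s,cv2.COLOR_BGR2HSV);m=cv2.inRange(h,(0,150,70),(7,255,255))|cv2.inRange(h,(173,150,70),(180,255,255))
n,_,st,ce=cv2.connectedComponentsWithStats(m[155:215,262:330]);print(ce[1:]+[262,155],st[1:,4])
k=np.array([.564,-.2289,.19]);print(delta(k),R.from_rotvec(S["eef_rot"]).as_matrix().round(3))
E
```

```text
[0.5597 0.1822 0.2439] 0.5468166743313988 [0.6844 0.087  1.0374]
[[296.1  165.95]] [20]
[ 133.4309 -388.9702   53.2704] [[-0.943 -0.334  0.006]
 [-0.334  0.943  0.002]
 [-0.006 -0.    -1.   ]]
```

```bash
python3 - <<'E'
from h import *
np.set_printoptions(precision=4,suppress=True)
for th in(0,.1,.18,.3):
    e=.18-th;b=np.array([-.020+.06*np.sin(e),-.025]);w=[.557+.943*b[0]-.333*b[1],.206+.333*b[0]+.943*b[1],.085+.06*np.cos(e)];print(th,proj("side",w),proj("top",w))
s=camera("side");cv2.imwrite("pics/c4.png",np.hstack([cv2.resize(x[145:205,262:322],(400,400),interpolation=cv2.INTER_CUBIC) for x in(cv2.imread("pics/side0.png"),s)]))
E
```

```text
0 [298.6786 166.1897] [261.0989 191.0584]
0.1 [297.5073 166.6295] [261.6387 192.8962]
0.18 [296.5633 167.1034] [262.0938 194.4118]
0.3 [295.1511 168.0116] [262.8072 196.7349]
```

View pics/c4.png

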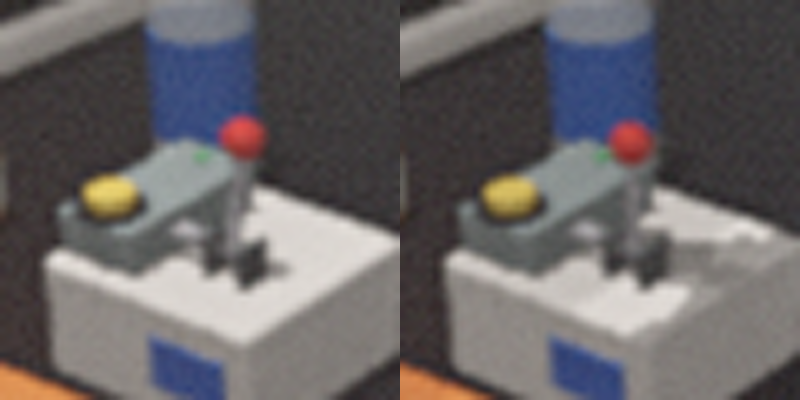

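The right half shows the ball at (631,143), against (243,137) at the start in the left half. The lever stands almost upright, about 0.16 rad, and is not fully back. I'll push it back from the front with shut fingers.

Emit:
{"fn": "step_arm", "kwargs": {"deltas": [[20,-1.5,0,0,0,0],[40,-1.5,0,0,0,0],[52,-1.5,0,0,0,0],[52,-1.5,0,0,0,0],[52,-1.5,20,0,0,0],[52,-1.5,50,0,0,0],[52,-1.5,80,0,0,0],[52,-1.5,100,0,0,0],[52,-1.5,106,0,0,0],[52,-1.5,106,0,0,0]], "fingers": 1}}

```text
clock: 9.35
ee_pos: [0.5094, 0.163, 0.1332]
eef_rot: [0.532, -3.094, 0.0]
force: [-0.3, -0.0, 0.0]
grip_width: 0.003
grip_force: 0.0
```

Emit:
{"fn": "step_arm", "kwargs": {"deltas": [[-3,0,0,0,0,0],[-6,0,0,0,0,0],[-9,0,0,0,0,0],[-12,0,0,0,0,0],[-15,0,0,0,0,0],[-18,0,0,0,0,0],[-21,0,0,0,0,0],[-24,0,0,0,0,0],[-24,0,0,0,0,0],[-24,0,0,0,0,0]]}}

```text
clock: 10.35
ee_pos: [0.5321, 0.171, 0.1342]
eef_rot: [0.532, -3.096, 0.0]
force: [0.0, 0.1, 0.2]
grip_width: -0.001
grip_force: 0.0
```

```bash
cat >> h.py <<'E'
def ball():
    s=camera("side");h=cv2.cvtColor(s,cv2.COLOR_BGR2HSV);m=cv2.inRange(h,(0,150,70),(7,255,255))|cv2.inRange(h,(173,150,70),(180,255,255))
    n,_,st,ce=cv2.connectedComponentsWithStats(m[155:215,262:330]);return ce[1:]+[262,155],st[1:,4]
E
python3 - <<'E'
from h import *
S=sense();print(S["ee_pos"],S["force"],ball())
E
```

```text
[0.53214131 0.17104837 0.13418529] [0.04171767 0.14659413 0.18752144] (array([[299.42857143, 165.71428571]]), array([7], dtype=int32))
```

Emit:
{"fn": "step_arm", "kwargs": {"deltas": [[-1.5,0,0,0,0,0],[-3,0,0,0,0,0],[-3,0,0,0,0,0],[0,0,0,0,0,0],[15,0,0,0,0,0],[20,0,-20,0,0,0],[20,0,-50,0,0,0],[20,0,-80,0,0,0],[20,0,-100,0,0,0],[20,0,-110,0,0,0]]}}

```text
clock: 11.4
ee_pos: [0.5143, 0.1647, 0.2466]
eef_rot: [-0.531, 3.093, 0.001]
force: [-0.0, -0.6, -0.3]
grip_width: -0.001
grip_force: 0.0
```

```bash
python3 - <<'E'
from h import *
np.set_printoptions(precision=4,suppress=True)
print(ball());S=sense();print(S["ee_pos"],delta([.564,-.2289,S["ee_pos"][2]]))
E
```

```text
(array([[298.0909, 165.0909]]), array([22], dtype=int32))
[0.5146 0.1648 0.2472] [  84.7733 -387.5898   -0.3398]
```

The lever is back at its set pixel (298,165). Now over the knob, turning the tool y axis to the rail's y axis.

Emit:
{"fn": "step_arm", "kwargs": {"deltas": [[6,-27,0,0,0,0.05],[15,-68,0,0,0,0.12],[24,-110,0,0,0,0.2],[34,-153,0,0,0,0.27],[43,-196,0,0,0,0.35],[52,-239,0,0,0,0.42],[62,-282,0,0,0,0.5],[71,-325,0,0,0,0.57],[80,-364,0,0,0,0.64],[85,-388,0,0,0,0.68]], "fingers": 0.45, "force": 60}}

```text
clock: 12.45
ee_pos: [0.562, -0.2326, 0.2426]
eef_rot: [-0.538, -3.093, 0.0]
force: [0.6, 1.0, 0.3]
grip_width: 0.55
grip_force: 0.0
```

```bash
python3 - <<'E'
from h import *
np.set_printoptions(precision=4,suppress=True)
S=sense();print(S["ee_pos"],S["grip_width"],delta([.5635,-.2289,.064]),R.from_rotvec(S["eef_rot"]).as_matrix())
E
```

```text
[ 0.562  -0.2326  0.2426] 0.5497327091850129 [ -0.4514   4.0643 178.5524] [[-0.9413  0.3376 -0.0019]
 [ 0.3376  0.9413  0.0001]
 [ 0.0018 -0.0006 -1.    ]]
```

Emit:
{"fn": "step_arm", "kwargs": {"deltas": [[0,2,15,0,0,0],[0,3,45,0,0,0],[0,3,80,0,0,0],[0,3,115,0,0,0],[0,3,140,0,0,0],[0,3,158,0,0,0],[0,3,170,0,0,0],[0,3,177,0,0,0],[0,3,180,0,0,0],[0,3,180,0,0,0]]}}

```text
clock: 13.45
ee_pos: [0.5639, -0.227, 0.0645]
eef_rot: [0.531, 3.096, -0.0]
force: [-0.7, 0.2, 0.8]
grip_width: 0.553
grip_force: 0.0
```

```bash
python3 - <<'E'
from h import *
np.set_printoptions(precision=4,suppress=True)
s=camera("side");S=sense();print(S["ee_pos"],S["force"],delta([.5635,-.2289,.064]))
cv2.imwrite("pics/c5.png",cv2.resize(s[190:310,320:440],(500,500),interpolation=cv2.INTER_CUBIC))
E
```

```text
[ 0.5642 -0.2271  0.065 ] [ 0.1365 -0.0849  0.486 ] [ 0.1182 -1.9156  0.9505]
```

View pics/c5.png

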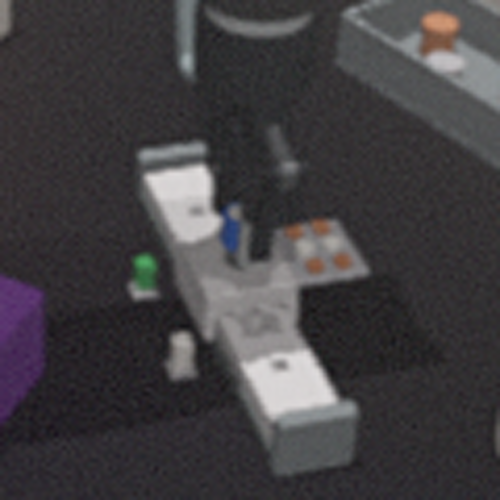

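The fingers straddle the blue knob at (230,230), and the tip is clear of the carriage top. I grip, then lift.

Emit:
{"fn": "step_arm", "kwargs": {"deltas": [[0,-2,1,0,0,0],[0,-2,1,0,0,0],[0,-2,1,0,0,0],[0,-2,1,0,0,0],[0,-2,1,0,0,0],[0,-2,1,0,0,0],[0,-2,1,0,0,0],[0,-2,1,0,0,0],[0,-2,1,0,0,0],[0,-2,1,0,0,0]], "fingers": 1, "force": 80}}

```text
clock: 14.5
ee_pos: [0.5637, -0.2291, 0.0635]
eef_rot: [0.531, 3.095, -0.001]
force: [2.7, -2.6, 1.1]
grip_width: 0.279
grip_force: 78.4
```

Emit:
{"fn": "step_arm", "kwargs": {"deltas": [[0,0,-2,0,0,0],[0,0,-4,0,0,0],[0,0,-6,0,0,0],[0,0,-8,0,0,0],[0,0,-10,0,0,0],[0,0,-12,0,0,0],[0,0,-13,0,0,0],[0,0,-13,0,0,0],[0,0,-13,0,0,0],[0,0,-13,0,0,0]]}}

```text
clock: 15.5
ee_pos: [0.5636, -0.229, 0.0752]
eef_rot: [0.531, 3.096, 0.0]
force: [7.2, -3.8, -9.2]
grip_width: 0.279
grip_force: 78.8
```

```bash
python3 - <<'E'
from h import *
np.set_printoptions(precision=4,suppress=True)
s=camera("side");S=sense();print(S["ee_pos"],S["grip_width"])
cv2.imwrite("pics/c6.png",cv2.resize(s[200:300,330:430],(500,500),interpolation=cv2.INTER_CUBIC))
E
```

```text
[ 0.5636 -0.2289  0.0751] 0.2803850023985825
```

A pull of 9 N puts the plunger at about 0.017, clear of the hole. Slide +40 mm along tool y.

Emit:
{"fn": "step_arm", "kwargs": {"deltas": [[0,3,0,0,0,0],[0,8,0,0,0,0],[0,14,0,0,0,0],[0,20,0,0,0,0],[0,26,0,0,0,0],[0,32,0,0,0,0],[0,37,0,0,0,0],[0,40,0,0,0,0],[0,40.5,0,0,0,0],[0,40.5,0,0,0,0]]}}

```text
clock: 16.55
ee_pos: [0.5773, -0.1906, 0.0752]
eef_rot: [0.531, 3.096, 0.0]
force: [7.2, -3.7, -8.8]
grip_width: 0.282
grip_force: 78.8
```

```bash
python3 - <<'E'
from h import *
np.set_printoptions(precision=4,suppress=True)
S=sense();print(S["ee_pos"],S["force"],S["grip_width"],delta([.578,-.191,.059]))
E
```

```text
[ 0.5773 -0.1906  0.0752] [ 7.1524 -3.7324 -8.7933] 0.28199337347012754 [-0.816  -0.1669 16.1721]
```

Now lower by 17–18 mm to home.

Emit:
{"fn": "step_arm", "kwargs": {"deltas": [[0,0,2,0,0,0],[0,0,4,0,0,0],[0,0,6,0,0,0],[0,0,8,0,0,0],[0,0,10,0,0,0],[0,0,12,0,0,0],[0,0,14,0,0,0],[0,0,16,0,0,0],[0,0,17,0,0,0],[0,0,17,0,0,0]]}}

```text
clock: 17.55
ee_pos: [0.5774, -0.1906, 0.0599]
eef_rot: [0.531, 3.095, 0.0]
force: [4.4, -1.9, 3.3]
grip_width: 0.279
grip_force: 79.4
```

Emit:
{"fn": "step_arm", "kwargs": {"deltas": [[0,0,1,0,0,0],[0,0,2,0,0,0],[0,0,3,0,0,0],[0,0,4,0,0,0],[0,0,4,0,0,0],[0,0,4,0,0,0],[0,0,4,0,0,0],[0,0,4,0,0,0],[0,0,4,0,0,0],[0,0,4,0,0,0]]}}

```text
clock: 18.55
ee_pos: [0.5775, -0.1907, 0.0594]
eef_rot: [0.53, 3.093, -0.0]
force: [-0.3, 1.2, 24.1]
grip_width: 0.274
grip_force: 81.9
```

```bash
python3 - <<'E'
from h import *
np.set_printoptions(precision=4,suppress=True)
s=camera("side");S=sense();print(S["ee_pos"],S["force"],S["grip_width"],ball())
cv2.imwrite("pics/c7.png",cv2.resize(s[145:300,262:430],(800,600),interpolation=cv2.INTER_CUBIC))
E
```

```text
[ 0.5775 -0.1907  0.0594] [-1.1969  0.8209 23.6311] 0.27437068013836213 (array([[298.0909, 165.0909]]), array([22], dtype=int32))
```

View pics/c7.png

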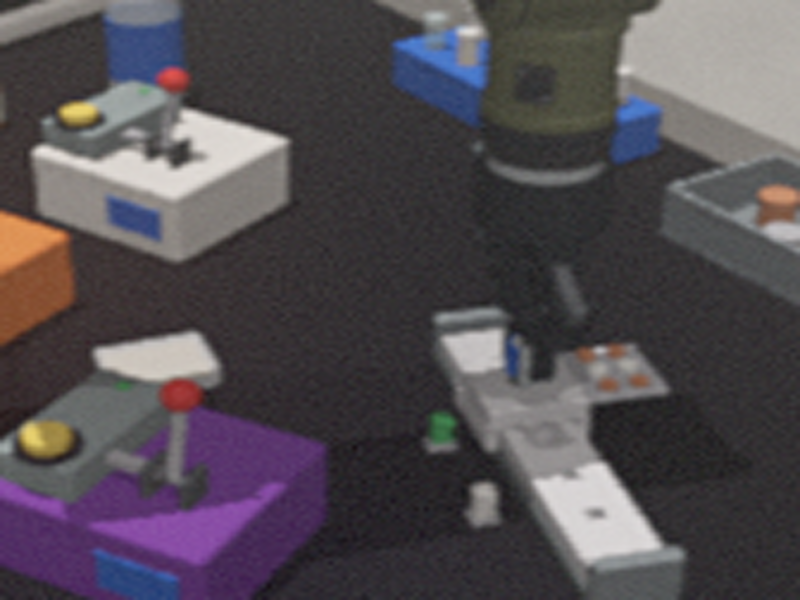

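The view shows the carriage at (515,390), abreast of the green tag at (442,430), with the lever up at (173,80). A hard stop at 24 N means the pin is home, so I hand in.

```bash
python3 -c "
from h import *
print(close_job())"
```

```text
the job is handed in; nothing more can be done
None
```

I handed the job in at about 19 s, with no verdict returned: the button dropped the lever, which is back up after a second push; the carriage is at the green-tag hole, its pin pressed to a hard stop at about 24 N with the knob still held down.

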